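Index the star wheel of a sample changer

TASK

Advance the star wheel of the sample changer clockwise (seen from above) by pushing its spokes one after another in the open front of the hood, until the tall, thick stoppered tube on the wheel stands at the tip of the pointer on the hood. Do not touch the tall tube, and leave the wheel at rest there.

Things in the scene. Friction and masses are not known exactly. Their poses are not given: they have to be found in the camera images.
- changer: Bolted-down sample changer: level six-spoked star wheel over a grey foot (radius 132 mm, 12 mm high). Origin: foot's underside centre, on the wheel axis; x points to the middle of the white hood (away from the robot). Hood roof 82-88 mm high, 58-128 mm from the axis, walled outside, covers 105 degrees either side of +x; only the 150 degrees round -x are open to reach the spokes from above.
- star_wheel (a joint): Wheel angle, rad, grows clockwise seen from above; 0 = tall tube at the pointer; starts -2.8 to -2.1; stops at -3.1 and 0.6; 0.07 N m friction holds it. At q one spoke lies at angle -q, counter-clockwise from the changer's x, five more every 60 degrees. Spokes: 10 mm steel bars, centre 66 mm high, from hub (radius 46, top 73 mm) to 14 mm end balls 104 mm from the axis; free space below.
- sample_tube: The tall white tube with a black stopper, seated on the hub at the root of one spoke (the spoke at angle -q), 32 mm from the wheel axis: 20 mm diameter, 32 mm high, its top 105 mm above the worktop. Origin: centre of its underside. Two stoppered tubes on the wheel are only 11 mm thick and 14 mm high, and three pockets are empty: ignore those.
- pointer (a point): Tip of the fixed dark steel pointer, a 70 mm long cone lying on the hood roof along the changer's x axis, tip towards the wheel axis; the tip is 50 mm from the axis and 88 mm above the worktop, its 16 mm thick root reaches up to 96 mm.

How it is judged:
At the end, for the whole second after the job is handed in: The tall tube stands at the pointer: the wheel angle is within 0.2 rad (11 degrees) of 0, and the wheel is at rest (value of joint star_wheel between -0.2 and 0.2 rad and velocity of joint star_wheel between -0.05 and 0.05 rad/s); the robot touches nothing.
It fails at once if the gripper or arm pushes against the tall tube (more than 1 N) (contact force between any of the fingers, the arm and sample_tube above 1 N).
It also fails if it takes over 42 s, if anything falls off the work surface, if the arm or the gripper's body presses on something with over 40 N, if the wrist force passes 120 N, or if a joint passes its speed limit or range.

ROBOT

A 7-joint arm with a two-finger parallel gripper is mounted at the origin on a cart in front of the work surface, level with it; the furniture and walls round the work are solid. World frame = base frame: x ahead of the robot, y to its left, z up, the work surface at z = 0. Lengths are in m, angles in rad, forces in N, time in s.
With the tool pointing down it reaches from about 0.4 to 0.85 m from the base axis. Payload 10.4 kg.
Tool frame: the origin (TCP) lies between the finger pads; the fingertips stand 14 mm ahead of it and the grasp point (between the pads) lies 5 mm behind it; z points along the fingers, y is the line along which they close (so a half turn about z gives the same grasp; the last joint's range is limited). The gripper opens to 87 mm and grips with 3 to 60 N. Pads are 19 mm wide; open, the fingers measure 117 mm over their backs; the gripper's body (75 mm by 190 mm) begins 51 mm behind the grasp point.
Start: joints at [1.147, 0.332, -0.065, 1.46, 0.022, 1.35, -0.088], TCP at [0.244, -0.575, 0.237] pointing down, gripper open.
Joint ranges: [-2.6, 2.6], [-0.5, 2.12], [-1.47, 1.34], [0.16, 2.42], [-1.27, 4.41], [0.06, 2.06], [-2.6, 2.6]. Speed limits (rad/s): [2.22, 2.22, 2.79, 2.79, 3.14, 3.14, 3.14].

INTERFACE

Orientations are given as a unit quaternion [x, y, z, w].
In Python, from bench import * gives the robot as it stands.
- The arm moves only by the tool drive_tool, never from a script. Its argument "deltas" is a list of rows, each a list of 7 numbers: the turn, a rotation vector about the tool's x, y, z in degrees, then the shift along the tool's x, y, z in m, then the closure, from -1 (fully open) to 1 (shut). A call has 1 to 12 rows; each row is the pose to reach, as a shift and turn from the pose commanded when the call began, along the tool's axes at that moment; what a row does not reach only later rows make up. A row lasts 1/10 s, in which the tool goes at most 50 mm and 8.59 degrees, less where a joint would pass 70% of its speed; a pose out of reach is approached as far as the arm can. A call with a gripper value outside its range is refused whole. The fingers move at their own pace and stop on an object; "squeeze" is the grip in N (left out, the last holds). Time passes only in rows, so rows that repeat a pose let the fingers close. It gives the time, the measured TCP pose, the force and the opening at its end, in the units of the state.
- read_state(): the state, without advancing time (a new reading comes with each control period).
- camera(name): name is "scene" or "top" or "wrist"; returns (picture, depth): 420x560x3 uint8, red, green, blue; 420x560 float32, m along the optical axis (not along the pixel's ray), 0 where there is no reading.
- camera_params(name): a dict with "K" (3x3 intrinsics, pixels), "R" (3x3) and "t" (3): a world point X has camera coordinates R X + t; the wrist camera has in their place "mount" (4x4, takes a point from camera to tool coordinates, whose origin is the TCP and whose axes are the flange's). Camera axes: x right, y down, z forward; pixel columns grow to the right and rows downward; lengths in m; the calibration is good to about 2 mm. The wrist camera is an equidistant fisheye: a pixel r from the principal point sees the ray r / f radians off the axis. A picture is of the moment at which its call begins: read the wrist's pose just before it. camera_params takes no time and is no camera call.
- close_job(): hands the job in, once; it reports no verdict.
Trained networks look in the newest picture that a camera, given by its name, has taken for a name from the list of things; names that differ only in an ending like _2 or _b are one class to them, and where a whole thing is asked for, a point or a joint stands for the part that bears it (a point fixed in the world has none). Each returns a list of dicts, best first, with "score" (0 to 1); they miss things now and then, are a little off and sometimes report something else, mostly with a low value. They report only what shows in the picture. A call takes as long as a camera call.
- outline_of(label, camera): "pixels" (420x560 bool, what is visible of it) and "location" ([column, row] as shares, 0 to 1, of the picture: columns of its width, rows of its height, amid what is visible of it).
- tip_of(label, camera): "location" ([column, row] as shares, 0 to 1, of the picture: columns of its width, rows of its height: a listed point, or the origin of a listed thing).
The state is a dict: "time": time; "joint_positions": joint angles; "joint_vel": joint speeds; "joint_torque": joint torques, N m; "ee_pos": TCP position; "eef_rot": TCP orientation; "ft_force": force on the tool from outside, world axes, zero at the start; "torque": the same for the moment, N m; "width": finger opening in m.
Only numpy, scipy, OpenCV 4.12 (cv2) and the standard library are available. Lean on these libraries where they do the work, as an engineer would, in place of code of your own. Each camera call takes 0.05 s, during which the arm holds its last target. There are 200 camera calls.

## Working session

There is one attempt and no reset: what is moved stays moved. The work goes in short steps, Python scripts to look and compute and a tool call to move; the robot and the scene stay as the last step left them, time stands still between calls to the robot, and variables do not carry over. Pictures are saved under pics/ and viewed, on a budget of 10 in all, crops included, one or two more only if the job needs it, and the job is handed in when it is done.

Besides the shell and the picture viewer there is one more tool, called after ">>>" in YAML: its name, and indented under it one key for each argument. drive_tool: Moves the arm, as the interface text tells. Its arguments: {"type":"object","properties":{"deltas":{"type":"array"},"squeeze":{"type":"number"}},"required":["deltas"]}

```bash
mkdir -p pics
cat > h.py <<'E'
from bench import *
import numpy as np, cv2
from scipy.spatial.transform import Rotation as Rn
def px2w(name,u,v,depth=None,z=None):
    p=camera_params(name);K,R,t=map(np.array,(p["K"],p["R"],p["t"]))
    r=np.linalg.inv(K)@[u,v,1]; c=-R.T@t; d=R.T@r
    s=depth if depth is not None else (z-c[2])/d[2]
    return c+s*d
E
python3 - <<'E'
from h import *
s=read_state();print({k:np.round(v,3) for k,v in s.items()})
for n in("top","scene"):
    im,d=camera(n);cv2.imwrite(f"pics/{n}0.png",im[...,::-1]);np.save(f"{n}d.npy",d)
    for l in("pointer","sample_tube","changer"):
        for r in tip_of(l,n)[:2]:
            u,v=r["location"][0]*560,r["location"][1]*420
            z={"pointer":.088,"sample_tube":.073,"changer":0}[l]
            print(n,l,round(r["score"],2),round(u),round(v),np.round(px2w(n,u,v,z=z),4))
E
```

```text
{'time': np.float64(0.0), 'joint_positions': array([ 1.147,  0.333, -0.065,  1.461,  0.022,  1.35 , -0.088]), 'joint_vel': array([-0.002,  0.   ,  0.   ,  0.   ,  0.001,  0.   ,  0.   ]), 'joint_torque': array([-1.0000e-03, -6.2325e+01,  2.4000e-02, -3.8989e+01, -6.1000e-02,
        4.0000e-02,  0.0000e+00]), 'ee_pos': array([ 0.244, -0.575,  0.236]), 'eef_rot': array([ 0.98 ,  0.199, -0.   , -0.001]), 'ft_force': array([ 0.014, -0.465,  0.067]), 'torque': array([-0.032, -0.021,  0.048]), 'width': np.float64(0.087)}
top pointer 0.79 345 188 [ 0.6273 -0.1104  0.088 ]
top sample_tube 0.54 333 228 [ 0.5568 -0.0753  0.073 ]
top changer 0.95 334 223 [ 0.5769 -0.0907  0.    ]
scene pointer 0.79 339 182 [ 0.6255 -0.1063  0.088 ]
scene sample_tube 0.72 344 214 [ 0.5462 -0.063   0.073 ]
scene changer 0.92 344 225 [ 0.5745 -0.0925  0.    ]
```

View pics/top0.png

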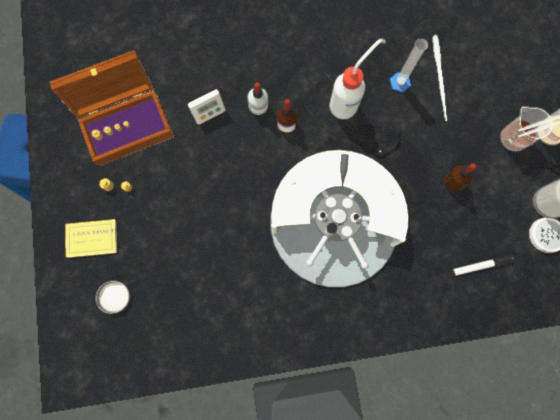

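View pics/scene0.png

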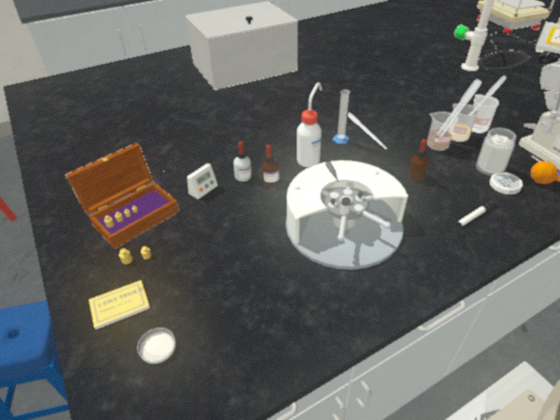

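The top view shows up = +x. The hood's pointer is at (345,155–188), the tall tube's black stopper at (332,228), and two spokes are open to the front with ball ends at (310,262) and (366,265). Next I'll refine the geometry from depth.

Run:
```python
from h import *
from scipy.optimize import least_squares
d=np.load("topd.npy");p=camera_params("top");K,R,t=map(np.array,(p["K"],p["R"],p["t"]))
v,u=np.mgrid[:420,:560];P=((np.dstack([u,v,np.ones_like(u)])@np.linalg.inv(K).T)*d[...,None]-t)@R
print("cam",-R.T@t, "table z",np.median(P[300:330,200:260,2]))
c=np.array([.577,-.095]);r=np.hypot(*(P[...,:2]-c).transpose(2,0,1));z=P[...,2]
roof=(z>.08)&(z<.094)&(r<.15);rp=P[roof][:,:2]
# outer roof edge: farthest points per angle bin around c
for k in range(4):
    a=np.arctan2(*(rp-c).T[::-1]);rr=np.hypot(*(rp-c).T)
    b=np.round(a/.1);e=np.array([rp[b==i][np.argmax(rr[b==i])] for i in np.unique(b) if (b==i).sum()>15])
    f=least_squares(lambda x:np.hypot(*(e-x[:2]).T)-x[2],[*c,.128],loss="soft_l1",f_scale=.002);c=f.x[:2]
print("axis",f.x)
q=rp-c;rr=np.hypot(*q.T);a=np.degrees(np.arctan2(q[:,1],q[:,0]));m=(rr>.07)&(rr<.12)
print("roof ang",np.percentile(a[m],[.3,1,50,99,99.7]))
q=P[...,:2]-c;r=np.hypot(q[...,0],q[...,1]);a=np.degrees(np.arctan2(q[...,1],q[...,0]))
m=(z>.05)&(z<.08)&(r>.075)&(r<.115)&(np.abs(a)>100)
n,l,_,ce=cv2.connectedComponentsWithStats(m.astype(np.uint8))
for i in range(1,n):
    g=l==i
    if g.sum()>4: print("spoke",g.sum(),np.round(np.median(a[g]),1),r[g].max(),z[g].max())
m=(z>.095)&(z<.115)&(r<.05); print("tube",m.sum(),np.median(a[m]),np.median(r[m]),np.median(z[m]),P[m].mean(0))
print("tube px",px2w("top",332,228,z=.105)[:2]-c,"ptr",px2w("top",345,188,z=.088)[:2]-c)
```

```text
cam [0.43494382 0.05424158 0.91031802] table z 0.00015945811168651249
axis [ 0.57704993 -0.09082482  0.12823327]
roof ang [-122.7305009  -121.30336858  -16.70873943   90.32951948   91.73174195]
spoke 103 137.9 0.11037037780738901 0.07629361203026365
spoke 106 -162.7 0.11011472167685367 0.07566561537293512
tube 93 138.17647424037918 0.03345398117170818 0.10472670166995092 [ 0.55265113 -0.06903504  0.10442691]
tube px [-0.02465662  0.02156779] ptr [ 0.05018476 -0.01994446]
```

```bash
cat >> h.py <<'E'
C=np.array([.577,-.091]);YAW=-16.5
def pol(psi,r=.085,z=.064):
    a=np.radians(psi+YAW);return np.array([C[0]+r*np.cos(a),C[1]+r*np.sin(a),z])
def plan(pts):
    s=read_state();M=Rn.from_quat(s["eef_rot"]);o=np.array(s["ee_pos"])
    for p in pts: print(np.round(M.inv().apply(p-o),3).tolist())
E
python3 -c "
from h import *
plan([pol(236,z=.187)])"
```

```text
[0.414, -0.292, 0.049]
```

>>> drive_tool:
  deltas:
    - [0, 0, 0, 0.414, -0.292, 0.05, 1]
    - [0, 0, 0, 0.414, -0.292, 0.05, 1]
    - [0, 0, 0, 0.414, -0.292, 0.05, 1]
    - [0, 0, 0, 0.414, -0.292, 0.05, 1]
    - [0, 0, 0, 0.414, -0.292, 0.05, 1]
    - [0, 0, 0, 0.414, -0.292, 0.05, 1]
    - [0, 0, 0, 0.414, -0.292, 0.05, 1]
    - [0, 0, 0, 0.414, -0.292, 0.05, 1]
    - [0, 0, 0, 0.414, -0.292, 0.05, 1]
    - [0, 0, 0, 0.414, -0.292, 0.05, 1]
    - [0, 0, 0, 0.414, -0.292, 0.05, 1]
    - [0, 0, 0, 0.414, -0.292, 0.05, 1]

```text
time: 1.6
ee_pos: [0.5118, -0.1431, 0.1864]
eef_rot: [0.98, 0.201, 0.0, -0.0]
ft_force: [-0.2, -0.4, 0.4]
width: 0.0027
```

>>> drive_tool:
  deltas:
    - [0, 0, 0, 0, 0.001, 0.04, 1]
    - [0, 0, 0, 0, 0.001, 0.08, 1]
    - [0, 0, 0, 0, 0.001, 0.105, 1]
    - [0, 0, 0, 0, 0.001, 0.122, 1]
    - [0, 0, 0, 0, 0.001, 0.122, 1]

```text
time: 2.1
ee_pos: [0.5092, -0.1478, 0.0624]
eef_rot: [0.98, 0.198, -0.002, -0.001]
ft_force: [-0.4, -0.0, -0.5]
width: 0.0002
```

Run:
```python
from h import *
print(read_state()["ft_force"])
for n in("scene",):
    im,d=camera(n);cv2.imwrite(f"pics/{n}1.png",cv2.resize(im[130:290,240:450,::-1],None,fx=3,fy=3))
plan([pol(x) for x in range(230,133,-5)]+[pol(134)])
```

```text
[-0.38609701 -0.00406007 -0.5232016 ]
[-0.0, -0.011, 0.0]
[-0.001, -0.018, 0.0]
[-0.002, -0.025, 0.0]
[-0.001, -0.033, 0.0]
[-0.0, -0.04, 0.0]
[0.001, -0.047, 0.0]
[0.003, -0.055, 0.0]
[0.006, -0.061, 0.0]
[0.009, -0.068, 0.0]
[0.013, -0.074, 0.0]
[0.018, -0.08, 0.0]
[0.023, -0.086, 0.0]
[0.028, -0.091, 0.0]
[0.034, -0.095, 0.0]
[0.04, -0.1, 0.0]
[0.047, -0.103, 0.0]
[0.053, -0.106, 0.0]
[0.06, -0.108, 0.0]
[0.068, -0.11, 0.0]
[0.075, -0.111, 0.0]
[0.077, -0.111, 0.0]
```

View pics/scene1.png

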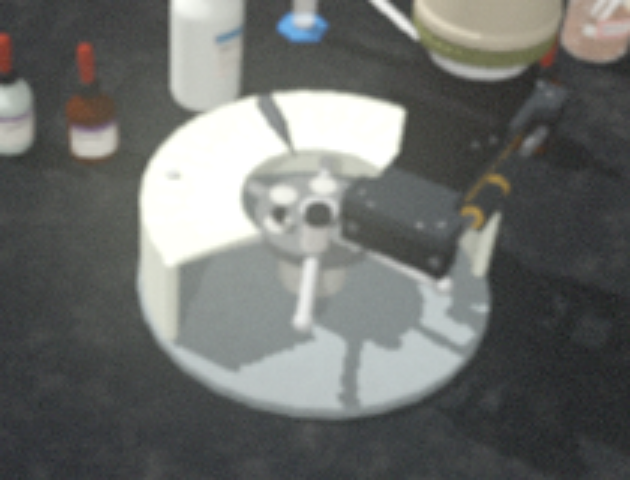

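The fingers are down behind the front right spoke (ball end at about (445,285) in the crop). The tall tube, at (317,215), is clear below the body's height. I'll push along the arc, 6 mm higher for more clearance over the tube.

>>> drive_tool:
  deltas:
    - [0, 0, 0, 0, -0.011, -0.006, 1]
    - [0, 0, 0, -0.001, -0.018, -0.006, 1]
    - [0, 0, 0, -0.002, -0.025, -0.006, 1]
    - [0, 0, 0, -0.001, -0.033, -0.006, 1]
    - [0, 0, 0, 0, -0.04, -0.006, 1]
    - [0, 0, 0, 0.001, -0.047, -0.006, 1]
    - [0, 0, 0, 0.003, -0.055, -0.006, 1]
    - [0, 0, 0, 0.006, -0.061, -0.006, 1]
    - [0, 0, 0, 0.009, -0.068, -0.006, 1]
    - [0, 0, 0, 0.013, -0.074, -0.006, 1]
    - [0, 0, 0, 0.018, -0.08, -0.006, 1]

```text
time: 3.25
ee_pos: [0.4969, -0.0648, 0.0705]
eef_rot: [0.98, 0.199, -0.0, 0.0]
ft_force: [-0.6, -1.9, -0.4]
width: 0.0004
```

Run:
```python
from h import *
plan([pol(x) for x in range(175,133,-5)]+[pol(134)])
```

```text
[0.003, -0.004, 0.006]
[0.008, -0.009, 0.006]
[0.014, -0.014, 0.006]
[0.02, -0.018, 0.006]
[0.027, -0.021, 0.006]
[0.034, -0.024, 0.006]
[0.041, -0.027, 0.006]
[0.048, -0.028, 0.006]
[0.055, -0.029, 0.006]
[0.057, -0.029, 0.006]
```

>>> drive_tool:
  deltas:
    - [0, 0, 0, 0.003, -0.004, 0.002, 1]
    - [0, 0, 0, 0.008, -0.009, 0.002, 1]
    - [0, 0, 0, 0.014, -0.014, 0.002, 1]
    - [0, 0, 0, 0.02, -0.018, 0.002, 1]
    - [0, 0, 0, 0.027, -0.021, 0.002, 1]
    - [0, 0, 0, 0.034, -0.024, 0.002, 1]
    - [0, 0, 0, 0.041, -0.027, 0.002, 1]
    - [0, 0, 0, 0.048, -0.028, 0.002, 1]
    - [0, 0, 0, 0.055, -0.029, 0.002, 1]
    - [0, 0, 0, 0.057, -0.029, 0.002, 1]
    - [0, 0, 0, 0.057, -0.029, 0.002, 1]

```text
time: 4.35
ee_pos: [0.5384, -0.0161, 0.0685]
eef_rot: [0.98, 0.199, 0.0, -0.0]
ft_force: [-0.9, -0.0, -0.2]
width: 0.0005
```

>>> drive_tool:
  deltas:
    - [0, 0, 0, -0.012, 0.001, 0, 1]
    - [0, 0, 0, -0.013, 0.001, -0.04, 1]
    - [0, 0, 0, -0.013, 0.001, -0.08, 1]
    - [0, 0, 0, -0.013, 0.001, -0.12, 1]
    - [0, 0, 0, -0.15, 0.01, -0.12, 1]
    - [0, 0, 0, -0.15, 0.01, -0.12, 1]
    - [0, 0, 0, -0.15, 0.01, -0.12, 1]

```text
time: 5.05
ee_pos: [0.4007, -0.0856, 0.1883]
eef_rot: [0.98, 0.198, -0.0, 0.0]
ft_force: [-0.2, 0.1, -0.2]
width: -0.0
```

```bash
cat > meas.py <<'E'
from h import *
import sys
n="top";im,d=camera(n);cv2.imwrite(f"pics/top{sys.argv[1]}.png",cv2.resize(im[130:310,240:440,::-1],None,fx=3,fy=3))
p=camera_params(n);K,R,t=map(np.array,(p["K"],p["R"],p["t"]))
v,u=np.mgrid[:420,:560];P=((np.dstack([u,v,np.ones_like(u)])@np.linalg.inv(K).T)*d[...,None]-t)@R
q=P[...,:2]-C;z=P[...,2];r=np.hypot(q[...,0],q[...,1]);a=(np.degrees(np.arctan2(q[...,1],q[...,0]))-YAW)%360
m=(z>.05)&(z<.08)&(r>.075)&(r<.115)&(a>108)&(a<252)
k,l,_,_=cv2.connectedComponentsWithStats(m.astype(np.uint8))
for i in range(1,k):
    g=l==i
    if g.sum()>10: print("spoke",g.sum(),np.median(a[g]).round(1))
m=(z>.095)&(z<.115)&(r<.045);print("tube",m.sum(),(np.median((a[m]+180)%360)-180).round(1),np.median(r[m]))
for c in("top",):
    for l,zz in(("pointer",.088),("sample_tube",.073)):
        for o in tip_of(l,c)[:1]:
            w=px2w(c,o["location"][0]*560,o["location"][1]*420,z=zz)[:2]-C;print(l,o["score"],np.degrees(np.arctan2(w[1],w[0])).round(1),np.hypot(*w).round(3))
E
python3 meas.py 2
```

```text
spoke 104 121.0
spoke 104 240.1
spoke 108 180.5
tube 90 62.7 0.03258483729606249
pointer 0.75 -21.1 0.05
sample_tube 0.63 40.9 0.031
```

View pics/top2.png

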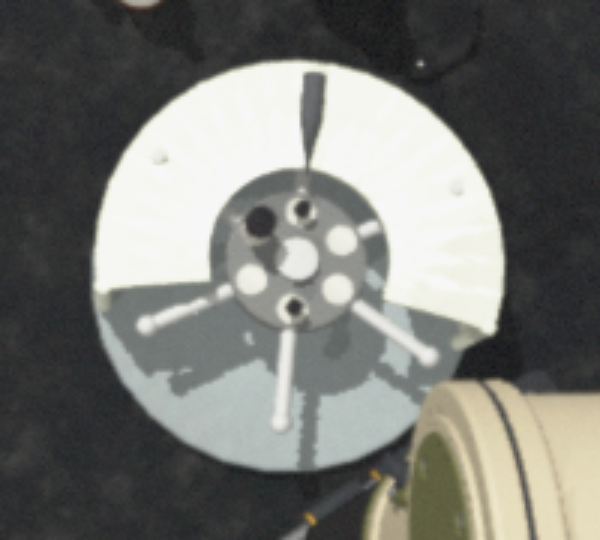

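The wheel now has spokes at 121°, 180.5° and 240° in the changer frame. The tall tube (crop (262,222)) is 60° short of the pointer (crop (307,170)). One more push of the middle spoke to about 119° should finish it.

Run:
```python
from h import *
plan([pol(210,z=.187),pol(210,z=.069)])
```

```text
[0.076, 0.059, 0.002]
[0.076, 0.059, 0.12]
```

>>> drive_tool:
  deltas:
    - [0, 0, 0, 0.04, 0.03, 0, 1]
    - [0, 0, 0, 0.076, 0.059, 0, 1]
    - [0, 0, 0, 0.076, 0.059, 0, 1]
    - [0, 0, 0, 0.076, 0.059, 0, 1]
    - [0, 0, 0, 0.076, 0.059, 0.04, 1]
    - [0, 0, 0, 0.076, 0.059, 0.08, 1]
    - [0, 0, 0, 0.076, 0.059, 0.105, 1]
    - [0, 0, 0, 0.076, 0.059, 0.12, 1]
    - [0, 0, 0, 0.076, 0.059, 0.12, 1]

```text
time: 6.1
ee_pos: [0.4949, -0.1081, 0.0671]
eef_rot: [0.98, 0.199, -0.001, -0.001]
ft_force: [-0.3, -0.1, 0.1]
width: 0.0002
```

Run:
```python
from h import *
plan([pol(x,z=.069) for x in list(range(205,138,-5))+[137.5,135,133.5,132,132]])
```

```text
[-0.0, -0.005, -0.002]
[0.002, -0.012, -0.002]
[0.005, -0.019, -0.002]
[0.008, -0.025, -0.002]
[0.012, -0.032, -0.002]
[0.017, -0.038, -0.002]
[0.022, -0.043, -0.002]
[0.027, -0.048, -0.002]
[0.033, -0.053, -0.002]
[0.039, -0.057, -0.002]
[0.046, -0.06, -0.002]
[0.053, -0.063, -0.002]
[0.06, -0.066, -0.002]
[0.067, -0.067, -0.002]
[0.07, -0.068, -0.002]
[0.074, -0.068, -0.002]
[0.076, -0.068, -0.002]
[0.079, -0.069, -0.002]
[0.079, -0.069, -0.002]
```

>>> drive_tool:
  deltas:
    - [0, 0, 0, 0, -0.005, -0.002, 1]
    - [0, 0, 0, 0.002, -0.012, -0.002, 1]
    - [0, 0, 0, 0.005, -0.019, -0.002, 1]
    - [0, 0, 0, 0.008, -0.025, -0.002, 1]
    - [0, 0, 0, 0.012, -0.032, -0.002, 1]
    - [0, 0, 0, 0.017, -0.038, -0.002, 1]
    - [0, 0, 0, 0.022, -0.043, -0.002, 1]
    - [0, 0, 0, 0.027, -0.048, -0.002, 1]
    - [0, 0, 0, 0.033, -0.053, -0.002, 1]
    - [0, 0, 0, 0.039, -0.057, -0.002, 1]

```text
time: 7.1
ee_pos: [0.5108, -0.0405, 0.0705]
eef_rot: [0.98, 0.199, -0.0, -0.0]
ft_force: [-0.6, -0.9, -0.3]
width: 0.0005
```

>>> drive_tool:
  deltas:
    - [0, 0, 0, 0.007, -0.003, 0, 1]
    - [0, 0, 0, 0.014, -0.006, 0, 1]
    - [0, 0, 0, 0.021, -0.009, 0, 1]
    - [0, 0, 0, 0.028, -0.01, 0, 1]
    - [0, 0, 0, 0.031, -0.011, 0, 1]
    - [0, 0, 0, 0.035, -0.011, 0, 1]
    - [0, 0, 0, 0.037, -0.011, 0, 1]
    - [0, 0, 0, 0.039, -0.012, 0, 1]
    - [0, 0, 0, 0.039, -0.012, 0, 1]
    - [0, 0, 0, 0.039, -0.012, 0, 1]

```text
time: 8.1
ee_pos: [0.5418, -0.0148, 0.0706]
eef_rot: [0.98, 0.199, 0.0, 0.0]
ft_force: [0.3, 0.2, -0.6]
width: 0.0006
```

>>> drive_tool:
  deltas:
    - [0, 0, 0, -0.012, 0.001, 0, 1]
    - [0, 0, 0, -0.013, 0.001, -0.04, 1]
    - [0, 0, 0, -0.013, 0.001, -0.08, 1]
    - [0, 0, 0, -0.013, 0.001, -0.12, 1]
    - [0, 0, 0, -0.15, 0.01, -0.12, 1]
    - [0, 0, 0, -0.15, 0.01, -0.12, 1]
    - [0, 0, 0, -0.15, 0.01, -0.12, 1]
    - [0, 0, 0, -0.15, 0.01, -0.12, 1]

```text
time: 8.9
ee_pos: [0.4034, -0.0854, 0.1903]
eef_rot: [0.98, 0.197, -0.001, 0.001]
ft_force: [0.8, 2.0, 0.1]
width: 0.0006
```

```bash
python3 meas.py 3
```

```text
spoke 104 118.6
spoke 106 237.7
spoke 107 178.0
tube 95 -0.6 0.03158413056629858
pointer 0.79 -19.9 0.049
sample_tube 0.41 -13.5 0.033
```

View pics/top3.png

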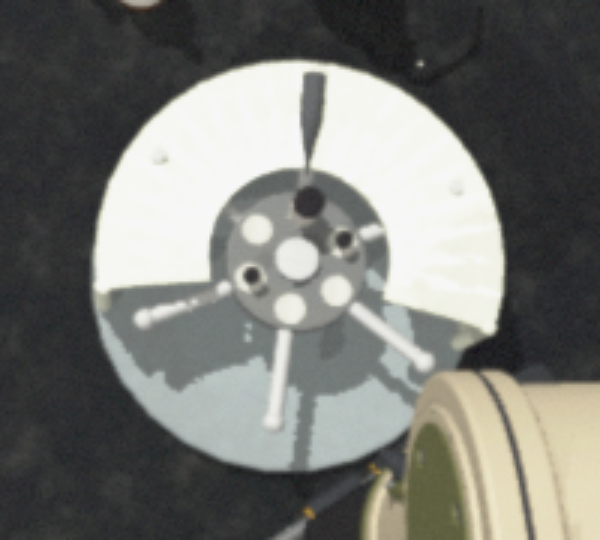

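The tall tube's stopper (crop (309,203)) stands right at the pointer tip (crop (307,170)), with spokes at about 118°, 178° and 238°. I'll let the arm settle, then hand in.

>>> drive_tool:
  deltas:
    - [0, 0, 0, 0, 0, 0, 1]
    - [0, 0, 0, 0, 0, 0, 1]
    - [0, 0, 0, 0, 0, 0, 1]

```text
time: 9.35
ee_pos: [0.4079, -0.0821, 0.1903]
eef_rot: [0.98, 0.2, -0.0, -0.0]
ft_force: [-0.2, 0.2, -1.0]
width: 0.0002
```

```bash
python3 -c "
from h import *
print(read_state()['ft_force']);print(close_job())"
```

```text
[-0.17143719  0.20369811 -1.02259724]
the job is handed in; nothing more can be done
None
```

The tall tube now stands at the pointer tip. I pushed two spokes in turn with the closed fingers, then lifted clear and handed the job in at about 9.4 s.

- **Wheel angle:** after the last push the spokes measured about 118°, 178° and 238°, and the tube −0.6°, in the changer frame. That puts the wheel within about 0.03 rad of 0, against a tolerance of 0.2.
- **Contact:** wrist forces in the readings stayed at about 2 N or less, and the robot ended well away from the wheel. The tube itself has no force reading. The gripper body was planned to stay at least 13 mm above it throughout.
- **At rest:** I took one picture after the last push, so I did not measure that the wheel had stopped. I slowed the push at the end.
- **Disagreement:** the two estimates of the changer's heading differed by about 4–5°: the hood edges gave about −16° and the network's pointer tip about −20 to −22°. I aimed between them, and either would leave the wheel inside the tolerance.

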